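# Set the decorating wheel to fast and start it

## Task

Get the decorating wheel going at its fast speed: with a fingertip or the outside of the fingers, push the lever on the control box along its slot, past the slow detent, right home to the far stop, and only then press the large start button fully down and let it come up again. Push the lever without pinching it between the fingers, leave the small stop button alone, and neither pick up nor disturb the pottery and tools standing about.

Things in the scene. Friction and masses are not known exactly. Their poses are not given: they have to be found in the camera images.
- console: wheel speed control, fixed: a grey box 120 (x) by 180 (y) by 60 mm high with a lever in a straight slot along the middle of its top; origin under its centre, on the table. Its x and y axes are level; the lever slides towards its +y
- speed_lever (a joint): how far the lever has slid along the console's +y, in m: 0 off (first end of the slot), 0.030 the first detent (slow), 0.060 the second stop (fast, other end of the slot). It rests of itself in any of the three; a steady push rising to about 6 to 8 N, springing away half-way, is needed to drive it out of off or out of the first detent; let go beyond 0.047 it draws itself on to the second stop
- lever_middle (a point): middle of the lever's black handle: 24 mm wide across the slot (x), 16 mm thick along the slot (y), its faces 14 mm either side in height, its narrow crest 18 mm above this point; this point is 28.5 mm above the console's top (88.5 mm above the table). At 0 it is 30 mm to the console's -y side of its centre, so that 52 mm of clear flat top lie behind it (console's -y)
- station: push-button station, fixed: a grey box 90 (x) by 150 (y) by 45 mm high with two grey buttons on its top facing up, a large one (start) on its +y half and a small one (stop) on its -y half; origin under its centre, on the table
- start (a joint): travel of the large start button, m: 0 up, 0.006 fully down; a spring, 5 N when fully down, brings it back up
- start_top (a point): centre of the top face of the large start button (40 mm across), 33 mm to the station's +y of its centre and 67 mm above the table when up
- stop (a joint): travel of the small stop button, m: 0 up, 0.006 fully down; same spring
- stop_top (a point): centre of the top face of the small stop button (20 mm across), 40 mm to the station's -y of its centre and 67 mm above the table when up
- cup: small blue ceramic cup, 40 mm wide, 40 mm high, standing on the lever console's top, near its +x +y corner (about 36 mm along the console's +x and 66 mm along its +y from the console's centre); origin under its centre
- jar: closed white jar, 60 mm wide, 70 mm high; origin under its centre
- brush: brush about 200 mm long, lying flat on the table, handle and bristles along its x axis
- small_bowl: small white bowl, 90 mm wide, 40 mm high; origin under its centre
- bisque_form: hollow six-sided unglazed pottery form, 110 by 105 mm, 45 mm high, open at the top; origin under its centre
- spatula: flat spatula lying on the table along its x axis
Things that resemble listed ones, but are neither listed nor needed, are in the scene too. Leave any pink look-alike of the console alone.

How it is judged:
On the way, in this order (a step that is already met when the one before it is completed fails the run):
1. the lever is past the slow detent and home at the second stop (value of joint speed_lever above 0.056 m), for 0.3 s.
2. the large start button is pressed down with the lever at the second stop (value of joint start above 0.0045 m and value of joint speed_lever above 0.056 m), for 0.05 s.
At the end, for the whole second after the job is handed in: the lever rests at the second stop (within 4 mm), both buttons are up, and no pottery or tool has been moved by more than 30 mm (value of joint speed_lever above 0.056 m and velocity of joint speed_lever below 0.01 m/s and value of joint each of start, stop below 0.002 m and not (distance of cup from where it was at the start of the episode above 0.03 m) and not (distance of jar from where it was at the start of the episode above 0.03 m) and not (distance of brush from where it was at the start of the episode above 0.03 m) and not (distance of small_bowl from where it was at the start of the episode above 0.03 m) and not (distance of bisque_form from where it was at the start of the episode above 0.03 m) and not (distance of spatula from where it was at the start of the episode above 0.03 m)); the robot touches nothing.
It fails at once if the start button is pressed before the lever is at the second stop (value of joint start above 0.003 m and value of joint speed_lever below 0.054 m).
It fails at once if the stop button is pressed (value of joint stop above 0.003 m).
It fails at once if the lever is pinched: the fingers press on its rear and its forward half at once (contact force between the fingers and speed_lever_c2 above 1.5 N and contact force between the fingers and speed_lever_c3 above 1.5 N).
It fails at once if a piece of pottery or a tool is lifted or moved by more than 30 mm (distance of any of cup, jar, brush, small_bowl, bisque_form, spatula from where it was at the start of the episode above 0.03 m).
It also fails if it takes over 45 s, if anything falls off the work surface, if the arm or the gripper's body presses on something with over 40 N, if the wrist force passes 120 N, or if a joint passes its speed limit or range.

## Robot

A 6-joint arm with a two-finger parallel gripper is mounted at the origin on the work surface. World frame = base frame: x ahead of the robot, y to its left, z up, the work surface at z = 0. Lengths are in m, angles in rad, forces in N, time in s.
With the tool pointing down it reaches from about 0.25 to 0.8 m from the base axis. Payload 8.5 kg.
Tool frame: the origin (TCP) lies on the mounting face of the last link; the fingertips stand 173 mm ahead of it and the grasp point (between the pads) lies 155 mm ahead of it; z points along the fingers, y is the direction in which the jaws open and shut (so a half turn about z gives the same grasp; the last joint's range is limited). The gripper opens to 85 mm and grips with 20 to 120 N. Pads are 22 mm wide; open, the fingers measure 114 mm over their backs; the gripper's body (76 mm by 85 mm) begins 54 mm behind the grasp point. The pads swing forward as they close: fully open they stand 13 mm farther back than shut.
Start: joints at [1.119, 0.238, -0.013, 1.319, 0, 1.571], TCP at [0.229, 0.472, 0.405] pointing down, gripper open.
Joint ranges: [-2.66, 2.66], [-1.03, 1.9], [-1.14, 1.46], [-1.82, 2.27], [-1.45, 1.34], [-3.14, 3.14]. Speed limits (rad/s): [2.22, 2.22, 2.79, 3.14, 3.14, 3.14].

## Interface

Orientations are given as a 3x3 rotation matrix whose columns are the frame's x, y, z axes.
In Python, from plant import ctrl gives the robot as it stands.
- The arm moves only by the tool apply_moves, never from a script. Its argument "motion" is a list of rows, each an object with "slide": the shift along the tool's x, y, z in mm, a list of three; "spin": the turn about the tool's z in rad. In form: [{"slide": [x, y, z], "spin": spin}, ...]. A call has 1 to 10 rows; each row shifts and turns the pose as measured when the row begins, along the tool's axes as they then stand; what a row does not reach is not made up. A row lasts 1/8 s, in which the tool goes at most 62.5 mm and 10.7 degrees, less where a joint would pass 70% of its speed; a pose out of reach is approached as far as the arm can. A call with a gripper value outside its range is refused whole. "grip" is the finger opening in mm, from 0 to 85.4, set as the call begins (left out, the last holds). The fingers move at their own pace and stop on an object; the grip force is fixed at half the most. Time passes only in rows, so rows that do not move let the fingers close. It gives the time, the measured TCP pose, the force and the opening at its end, in the units of the state.
- ctrl.get_state(): the state, without advancing time (a new reading comes with each control period).
- ctrl.grab_frame(name): name is "scene" or "side" or "wrist"; returns a dict with "color" (384x512x3 uint8, red, green, blue), "mtx" (3x3 intrinsics, pixels), "pose" (4x4, takes a point from camera to world coordinates); the wrist camera has in their place "T_tool_cam" (4x4, takes a point from camera to tool coordinates, whose origin is the TCP and whose axes are the flange's). Camera axes: x right, y down, z forward; pixel columns grow to the right and rows downward; lengths in m; the calibration is good to about 2 mm. The wrist camera is an equidistant fisheye: a pixel r from the principal point sees the ray r / f radians off the axis. A picture is of the moment at which its call begins: read the wrist's pose just before it. There is no depth.
- ctrl.close_job(): hands the job in, once; it reports no verdict.
Trained networks look in the newest picture that a camera, given by its name, has taken for a name from the list of things; names that differ only in an ending like _2 or _b are one class to them, and where a whole thing is asked for, a point or a joint stands for the part that bears it (a point fixed in the world has none). Each returns a list of dicts, best first, with "score" (0 to 1); they miss things now and then, are a little off and sometimes report something else, mostly with a low value. They report only what shows in the picture. A call takes as long as a camera call. They do not tell look-alikes from the thing itself.
- ctrl.recognise(target, camera): "xy" ([column, row] in pixels, amid what is visible of it).
- ctrl.spot_point(target, camera): "xy" ([column, row] in pixels: a listed point, or the origin of a listed thing).
The state is a dict: "clock": time; "qpos": joint angles; "joint_velocities": joint speeds; "effort": joint torques, N m; "tcp_pos": TCP position; "orientation": TCP orientation; "force": force on the tool from outside, world axes, zero at the start; "torque": the same for the moment, N m; "gripper_width": finger opening in m.
Only numpy, scipy, OpenCV 4.12 (cv2) and the standard library are available. Lean on these libraries where they do the work, as an engineer would, in place of code of your own. Each camera call takes 0.05 s, during which the arm holds its last target. There are 200 camera calls.

## Working session

There is one attempt and no reset: what is moved stays moved. The work goes in short steps, Python scripts to look and compute and a tool call to move; the robot and the scene stay as the last step left them, time stands still between calls to the robot, and variables do not carry over. Pictures are saved under pics/ and viewed, about 8 in all and at most 12, crops included, and the job is handed in when it is done.

Besides the shell and the picture viewer there is one more tool, called in YAML: its name, and indented under it one key for each argument. apply_moves: Moves the arm, as the interface text tells. Its arguments: {"type":"object","properties":{"motion":{"type":"array","items":{"type":"object","properties":{"slide":{"type":"array","items":{"type":"number"}},"spin":{"type":"number"}}}},"grip":{"type":"number"}},"required":["motion"]}

```bash
mkdir -p pics; cat > h.py <<'E'
import numpy as np, cv2
from plant import ctrl
def ray(f,xy,st=None):
    K=f["mtx"]
    if "pose" in f:
        d=np.array([(xy[0]-K[0,2])/K[0,0],(xy[1]-K[1,2])/K[1,1],1]);T=f["pose"]
    else:
        u=np.array([(xy[0]-K[0,2])/K[0,0],(xy[1]-K[1,2])/K[1,1]]);r=np.linalg.norm(u)
        d=np.array([*(np.sin(r)*u/max(r,1e-9)),np.cos(r)])
        W=np.eye(4);W[:3,:3]=st["orientation"];W[:3,3]=st["tcp_pos"];T=W@f["T_tool_cam"]
    return T[:3,3],T[:3,:3]@d
def atz(f,xy,z,st=None):
    o,d=ray(f,xy,st);return o+d*(z-o[2])/d[2]
def save(f,n): cv2.imwrite("pics/"+n,f["color"][:,:,::-1])
E
python3 - <<'E'
from h import *
np.set_printoptions(precision=3,suppress=True)
H=dict(console=0,lever_middle=.0885,start_top=.067,stop_top=.067,station=0,cup=.06)
st=ctrl.get_state();print(st["clock"],st["tcp_pos"],st["orientation"])
fs=[]
for c in("scene","side"):
    f=ctrl.grab_frame(c);fs.append(f["color"])
    for n,z in H.items():
        for r in ctrl.spot_point(n,c)[:3]: print(c,n,round(r["score"],2),np.round(r["xy"]),atz(f,r["xy"],z))
cv2.imwrite("pics/a.png",fs[0][:,:,::-1]);cv2.imwrite("pics/b.png",fs[1][:,:,::-1])
print(ctrl.get_state()["clock"])
E
```

```text
0.0 [0.229 0.472 0.404] [[-0.9    0.437 -0.001]
 [ 0.437  0.9   -0.001]
 [ 0.    -0.001 -1.   ]]
scene console 0.86 [321. 223.] [0.52  0.182 0.   ]
scene console 0.77 [205. 147.] [ 0.329 -0.184  0.   ]
scene console 0.69 [128. 271.] [ 0.762 -0.22   0.   ]
scene lever_middle 0.41 [316. 203.] [0.534 0.163 0.089]
scene lever_middle 0.41 [336. 134.] [0.288 0.175 0.089]
scene start_top 0.73 [182. 176.] [ 0.51  -0.176  0.067]
scene stop_top 0.45 [151. 186.] [ 0.561 -0.235  0.067]
scene stop_top 0.43 [118. 163.] [ 0.507 -0.353  0.067]
scene station 0.61 [173. 200.] [ 0.538 -0.199  0.   ]
scene cup 0.77 [360. 219.] [0.532 0.267 0.06 ]
side console 0.95 [252. 275.] [ 0.326 -0.184  0.   ]
side console 0.86 [212. 192.] [0.53  0.196 0.   ]
side console 0.64 [153. 219.] [0.294 0.205 0.   ]
side lever_middle 0.63 [218. 168.] [0.555 0.19  0.089]
side lever_middle 0.63 [152. 199.] [0.285 0.181 0.089]
side lever_middle 0.6 [266. 251.] [ 0.34  -0.215  0.089]
side start_top 0.44 [293. 218.] [ 0.521 -0.159  0.067]
side stop_top 0.6 [318. 221.] [ 0.564 -0.218  0.067]
side station 0.63 [305. 238.] [ 0.548 -0.189  0.   ]
side cup 0.57 [198. 166.] [0.547 0.286 0.06 ]
0.7
```

View pics/a.png

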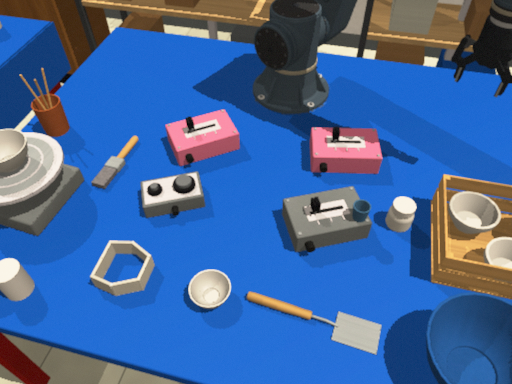

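View pics/b.png

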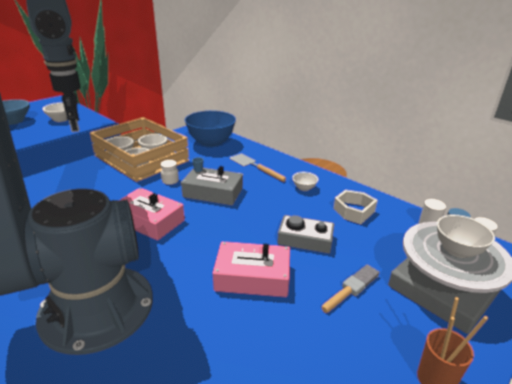

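The grey console is at scene (326,218), with its lever at (316,203) and the blue cup at (360,211). The pink look-alikes at (205,137) and (345,150) are rejected. The station is at (172,193), with the large button at (184,182) and the small one at (153,188). I'll move above the console for a close look.

apply_moves:
  motion:
    - {"slide":[-55,-24,0]}
    - {"slide":[-55,-24,0]}
    - {"slide":[-55,-24,0]}
    - {"slide":[-55,-24,0]}
    - {"slide":[-55,-24,0]}
    - {"slide":[-55,-24,0]}
    - {"slide":[-40,-20,0]}
    - {"slide":[0,0,0]}
  grip: 0

```text
schema error: expected keys slide, spin
```

```bash
cat > look.py <<'E'
from h import *
import sys
np.set_printoptions(precision=4,suppress=True)
H=dict(console=0,lever_middle=.0885,start_top=.067,stop_top=.067,station=0,cup=.06)
st=ctrl.get_state();print(st["clock"],st["tcp_pos"],st["orientation"],st["force"])
f=ctrl.grab_frame("wrist");save(f,sys.argv[1])
for n in sys.argv[2:]:
    for r in ctrl.spot_point(n,"wrist")[:3]: print(n,round(r["score"],2),np.round(r["xy"],1),atz(f,r["xy"],H[n],st))
E
python3 look.py c.png console lever_middle cup start_top stop_top station
```

```text
0.7 [0.2292 0.4723 0.4047] [[-0.8996  0.4366 -0.0001]
 [ 0.4366  0.8996 -0.0001]
 [ 0.     -0.0001 -1.    ]] [-0.4886  0.1557  0.2217]
console 0.9 [123.  264.2] [0.2778 0.2034 0.    ]
console 0.88 [ 22.7 328.7] [ 0.3247 -0.2132  0.    ]
lever_middle 0.45 [  6.9 356. ] [ 0.3369 -0.2146  0.0885]
```

View pics/c.png

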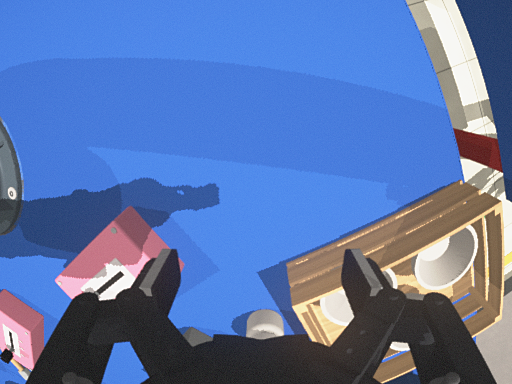

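The view shows only the pink box at (120,255), the crate and the white jar; the call was refused because spin is required. The camera looks to the tool's +x side, so I'll stop a little beyond the console.

apply_moves:
  motion:
    - {"slide":[-54,-11,0],"spin":0}
    - {"slide":[-54,-11,0],"spin":0}
    - {"slide":[-54,-11,0],"spin":0}
    - {"slide":[-54,-11,0],"spin":0}
    - {"slide":[-54,-11,0],"spin":0}
    - {"slide":[-54,-11,0],"spin":0}
    - {"slide":[-54,-11,0],"spin":0}
    - {"slide":[-54,-11,0],"spin":0}
    - {"slide":[0,0,0],"spin":0}
  grip: 0

```text
clock: 2.17
tcp_pos: [0.5909, 0.1976, 0.4041]
orientation: [[-0.901, 0.433, 0.002], [0.433, 0.901, 0.002], [-0.001, 0.003, -1.0]]
force: [-0.2, 0.1, 0.4]
gripper_width: 0.0005
```

```bash
python3 look.py d.png console lever_middle cup start_top stop_top station
```

```text
2.175 [0.5909 0.1976 0.4041] [[-0.9015  0.4329  0.0018]
 [ 0.4329  0.9015  0.002 ]
 [-0.0008  0.0026 -1.    ]] [-0.15    0.1402  0.3798]
console 0.56 [228.1 117.6] [0.5218 0.1862 0.    ]
lever_middle 0.89 [201.4 148.6] [0.5358 0.1599 0.0885]
cup 0.75 [290.1  89.3] [0.5221 0.2647 0.06  ]
start_top 0.66 [ 24.  237.1] [ 0.5172 -0.1597  0.067 ]
stop_top 0.38 [ 17.2 270.2] [ 0.5547 -0.2304  0.067 ]
stop_top 0.25 [ 23.5 242.7] [ 0.5237 -0.1688  0.067 ]
station 0.66 [ 41.2 235.1] [ 0.5321 -0.1975  0.    ]
```

View pics/d.png

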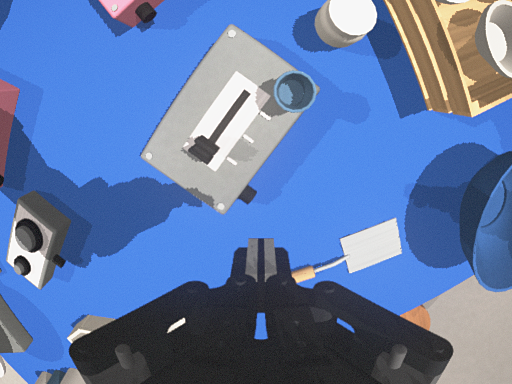

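The grey console fills the upper middle: its corners are near (231,24), (141,155), (222,213) and (319,90), with the lever at (203,149) and the cup at (294,92). The slot runs up and right towards the cup's end. The station is at the left.

```bash
python3 - <<'E'
from h import *
np.set_printoptions(precision=4,suppress=True)
st=ctrl.get_state();f=ctrl.grab_frame("wrist");print(st["clock"])
P=np.array([atz(f,p,.06,st) for p in [(231,25),(141,155),(222,213),(319,90)]])[:,:2]
print(P,P.mean(0))
for i in range(4): d=P[(i+1)%4]-P[i];print(np.linalg.norm(d),np.degrees(np.arctan2(d[1],d[0])))
print("slot",atz(f,(248,93),.06,st),atz(f,(212,140),.06,st))
print("lever",atz(f,(203,148),.1,st), "cuptop", atz(f,(294,91),.1,st))
K=cv2.resize(f["color"][10:230,120:340],(660,660))[:560];cv2.imwrite("pics/e.png",K[:,:,::-1])
E
```

```text
2.525
[[0.4292 0.2427]
 [0.5088 0.0891]
 [0.6107 0.1415]
 [0.5313 0.296 ]] [0.52   0.1923]
0.1730173764355762 -62.6251796931233
0.11462479463719179 27.23344252680317
0.1736402192683928 117.19977184976362
0.11515544514130377 -152.45641234124872
slot [0.5035 0.2269 0.06  ] [0.5316 0.1705 0.06  ]
lever [0.5322 0.1676 0.1   ] cuptop [0.5207 0.2666 0.1   ]
```

View pics/e.png

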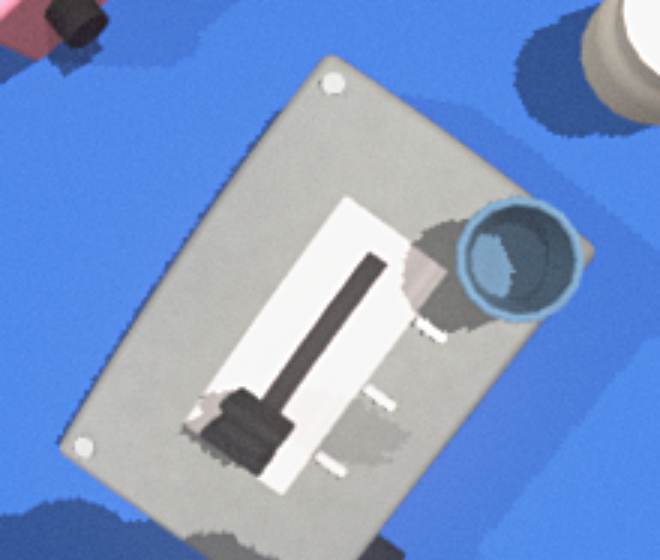

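The crop confirms the lever at the off end and the slot pointing to the cup's end. The fit gives centre (0.520,0.192) with +y at yaw 117.4°. The cup prediction (0.522,0.267) agrees with the measured (0.521,0.267). Next I go behind the lever and turn the jaws across the slot.

apply_moves:
  motion:
    - {"slide":[6,-37,0],"spin":0}
    - {"slide":[5,-37,0],"spin":0}
    - {"slide":[0,0,20],"spin":0.16}
    - {"slide":[0,0,20],"spin":0.16}
    - {"slide":[0,0,20],"spin":0.16}
    - {"slide":[0,0,20],"spin":0.16}
    - {"slide":[0,0,0],"spin":0}

```text
clock: 3.45
tcp_pos: [0.5418, 0.1413, 0.3256]
orientation: [[-0.46, 0.888, 0.007], [0.888, 0.46, 0.004], [0.0, 0.008, -1.0]]
force: [0.2, -0.3, 0.9]
gripper_width: -0.0
```

```bash
cat > con.py <<'E'
from h import *
np.set_printoptions(precision=4,suppress=True)
st=ctrl.get_state();R=np.array(st["orientation"]);p=np.array(st["tcp_pos"])
a=np.radians(117.4);y=np.array([np.cos(a),np.sin(a),0]);x=np.array([y[1],-y[0],0])
tip=p+.173*R[:,2];d=tip-[.520,.192,0]
print(st["clock"],"tip in console xyz mm",1e3*d@x,1e3*d@y,1e3*tip[2],"tool yaw y",np.degrees(np.arctan2(R[1,1],R[0,1])),"F",st["force"],"q",st["qpos"])
print("console x,y,z in tool",R.T@x,R.T@y)
E
python3 con.py; python3 look.py f.png lever_middle cup
python3 - <<'E'
from h import *
E
```

```text
3.45 tip in console xyz mm -2.626355104300668 -54.99669368342597 152.57101255018082 tool yaw y 27.411066136788335 F [ 0.1859 -0.2967  0.8702] q [ 0.2545  0.3308 -0.0891  1.1433  0.0022  1.3469]
console x,y,z in tool [-0.0002  1.      0.0078] [1.     0.0002 0.0004]
3.45 [0.5418 0.1413 0.3256] [[-0.4604  0.8877  0.0067]
 [ 0.8877  0.4604  0.004 ]
 [ 0.0004  0.0078 -1.    ]] [ 0.1859 -0.2967  0.8702]
lever_middle 0.75 [262.1 180.4] [0.5333 0.1627 0.0885]
lever_middle 0.72 [14.8 51.4] [0.2876 0.1713 0.0885]
lever_middle 0.67 [ 21.4 349.2] [ 0.3382 -0.2153  0.0885]
cup 0.92 [311.4  54.6] [0.5243 0.264  0.06  ]
```

View pics/f.png

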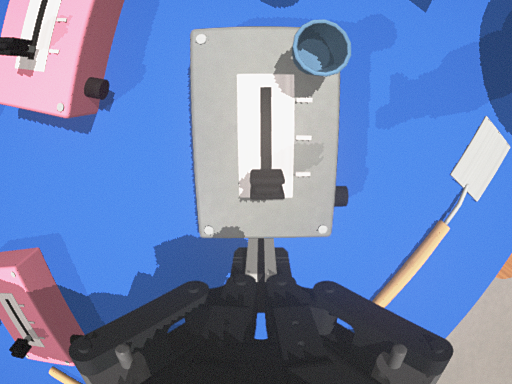

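The view shows the tool squarely behind the lever at (267,182), with the cup at (321,47) ahead and to the right. Tool +x is the console's +y. I'll back off 9 mm, go down to a 79 mm tip height, then check.

apply_moves:
  motion:
    - {"slide":[-10,3,0],"spin":0}
    - {"slide":[0,0,25],"spin":0}
    - {"slide":[0,0,25],"spin":0}
    - {"slide":[0,0,18],"spin":0}
    - {"slide":[0,0,6],"spin":0}
    - {"slide":[0,0,0],"spin":0}

```text
clock: 4.35
tcp_pos: [0.5553, 0.1325, 0.2565]
orientation: [[-0.469, 0.883, 0.019], [0.883, 0.469, 0.006], [-0.004, 0.02, -1.0]]
force: [-0.3, 0.2, -0.0]
gripper_width: 0.0001
```

```bash
python3 con.py
```

```text
4.35 tip in console xyz mm 7.416055821643678 -69.61156453323599 83.55840411534766 tool yaw y 27.970757943448216 F [-0.3458  0.2103 -0.0389] q [ 0.2339  0.3936 -0.183   0.9737  0.0017  1.3166]
console x,y,z in tool [-0.0099  0.9997  0.0202] [ 0.9999  0.01   -0.0033]
```

apply_moves:
  motion:
    - {"slide":[5,-7,2],"spin":0.005}
    - {"slide":[8,0,1],"spin":0}
    - {"slide":[8,0,0],"spin":0}
    - {"slide":[8,0,0],"spin":0}
    - {"slide":[8,0,0],"spin":0}
    - {"slide":[8,0,0],"spin":0}
    - {"slide":[8,0,0],"spin":0}

```text
clock: 5.22
tcp_pos: [0.5237, 0.1781, 0.2553]
orientation: [[-0.464, 0.886, 0.025], [0.886, 0.464, 0.002], [-0.01, 0.024, -1.0]]
force: [3.5, -7.9, -1.0]
gripper_width: 0.0001
```

```bash
python3 con.py
```

```text
5.225 tip in console xyz mm 1.025042931725303 -15.73752439051672 82.36682029593439 tool yaw y 27.633907938130044 F [ 3.4908 -7.9039 -0.9665] q [ 0.3292  0.3658 -0.2316  0.9485 -0.0059  1.4177]
console x,y,z in tool [-0.0039  0.9997  0.0237] [ 0.9999  0.0041 -0.0095]
```

apply_moves:
  motion:
    - {"slide":[8,0,0],"spin":0}
    - {"slide":[8,0,0],"spin":0}
    - {"slide":[7,0,0],"spin":0}
    - {"slide":[4,0,0],"spin":0}
    - {"slide":[0,0,0],"spin":0}

```text
clock: 5.85
tcp_pos: [0.5121, 0.2002, 0.2555]
orientation: [[-0.46, 0.887, 0.033], [0.888, 0.46, -0.013], [-0.027, 0.024, -0.999]]
force: [-1.2, 0.9, 0.7]
gripper_width: 0.0003
```

```bash
python3 con.py;python3 look.py g.png lever_middle cup
```

```text
5.85 tip in console xyz mm 0.9027163019609664 6.2457210744797935 82.61007400658974 tool yaw y 27.411073749265363 F [-1.1517  0.8965  0.7445] q [ 0.3786  0.3601 -0.2403  0.9441 -0.0244  1.471 ]
console x,y,z in tool [0.0004 0.9997 0.0237] [ 0.9996  0.0002 -0.0269]
5.85 [0.5121 0.2002 0.2555] [[-0.4596  0.8875  0.0334]
 [ 0.8877  0.4602 -0.013 ]
 [-0.0269  0.0237 -0.9994]] [-1.1517  0.8965  0.7445]
lever_middle 0.6 [259.7 225.9] [0.5079 0.2146 0.0885]
cup 0.69 [324.2 145.6] [0.5245 0.263  0.06  ]
```

View pics/g.png

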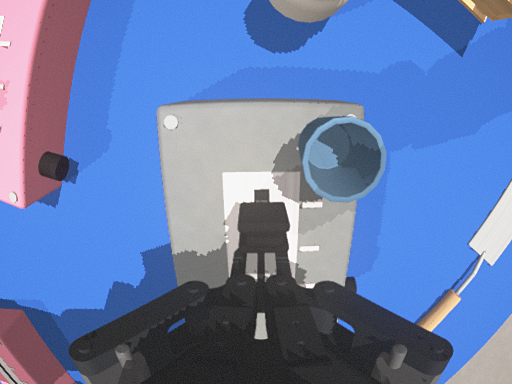

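The lever is at (262,225) near the far end, with a sliver of slot ahead and the cup untouched. I'll push on gently to feel the stop.

apply_moves:
  motion:
    - {"slide":[4,0,0],"spin":0}
    - {"slide":[4,0,0],"spin":0}
    - {"slide":[3,0,0],"spin":0}
    - {"slide":[2,0,0],"spin":0}

```text
clock: 6.5
tcp_pos: [0.5098, 0.2046, 0.2557]
orientation: [[-0.45, 0.892, 0.046], [0.891, 0.452, -0.039], [-0.055, 0.024, -0.998]]
force: [5.0, -10.5, -1.6]
gripper_width: 0.0003
```

```bash
python3 con.py
```

```text
6.5 tip in console xyz mm 0.8030963804440524 6.259355487588468 83.02280117563515 tool yaw y 26.878108644316363 F [  4.9686 -10.4979  -1.6213] q [ 0.3947  0.3586 -0.2425  0.9419 -0.0536  1.4963]
console x,y,z in tool [0.0104 0.9997 0.0231] [ 0.9984 -0.0091 -0.0557]
```

Firm 11.6 N with no movement means the lever is on the stop. Back off, rise, and check.

apply_moves:
  motion:
    - {"slide":[-12,0,0],"spin":0}
    - {"slide":[-14,0,0],"spin":0}
    - {"slide":[0,0,-50],"spin":0}
    - {"slide":[0,0,-50],"spin":0}
    - {"slide":[0,0,-10],"spin":0}
    - {"slide":[0,0,0],"spin":0}

```text
clock: 7.25
tcp_pos: [0.5172, 0.1838, 0.3693]
orientation: [[-0.451, 0.891, 0.043], [0.891, 0.453, -0.035], [-0.051, 0.022, -0.998]]
force: [0.2, -0.3, -0.9]
gripper_width: 0.0003
```

```bash
python3 con.py;python3 look.py i.png lever_middle cup
```

```text
7.25 tip in console xyz mm -2.462651365622229 -14.79248655625797 196.56392711054158 tool yaw y 26.924123340276964 F [ 0.1588 -0.2566 -0.8614] q [ 0.353   0.2797 -0.0484  1.2145 -0.0476  1.4537]
console x,y,z in tool [0.0094 0.9997 0.022 ] [ 0.9987 -0.0083 -0.0507]
7.25 [0.5172 0.1838 0.3693] [[-0.4512  0.8914  0.0429]
 [ 0.891   0.4527 -0.0349]
 [-0.0505  0.0225 -0.9985]] [ 0.1588 -0.2566 -0.8614]
lever_middle 0.97 [259.5 139.7] [0.5068 0.2147 0.0885]
lever_middle 0.65 [ 47.1 342.7] [ 0.3382 -0.2098  0.0885]
lever_middle 0.57 [36.8 87.9] [0.2853 0.1737 0.0885]
cup 0.79 [301.8  96.2] [0.5256 0.2643 0.06  ]
```

View pics/i.png

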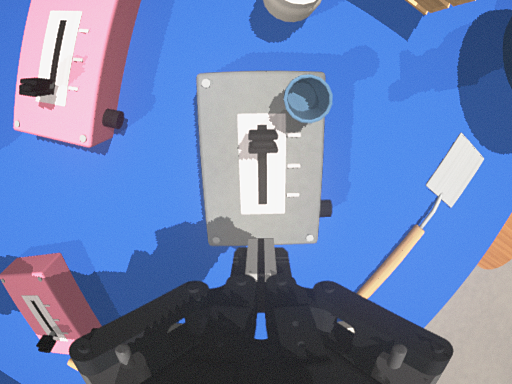

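The lever is at (262,140), level with the third mark, 58 mm from where it was measured at first (60 expected). The cup at (308,98) hasn't moved. On to the station.

apply_moves:
  motion:
    - {"slide":[-55,-23,0],"spin":0}
    - {"slide":[-55,-23,0],"spin":0}
    - {"slide":[-55,-23,0],"spin":0}
    - {"slide":[-55,-23,0],"spin":0}
    - {"slide":[-55,-23,0],"spin":0}
    - {"slide":[-55,-23,0],"spin":0}
    - {"slide":[-50,-23,0],"spin":0}
    - {"slide":[0,0,0],"spin":0}

```text
clock: 8.4
tcp_pos: [0.5456, -0.2394, 0.3716]
orientation: [[-0.457, 0.889, 0.025], [0.889, 0.457, -0.033], [-0.04, 0.007, -0.999]]
force: [-0.4, 1.2, 0.3]
gripper_width: -0.0001
```

```bash
python3 look.py j.png start_top stop_top station
```

```text
8.4 [ 0.5456 -0.2394  0.3716] [[-0.4566  0.8893  0.0249]
 [ 0.8888  0.4572 -0.0326]
 [-0.0404  0.0072 -0.9992]] [-0.4036  1.1647  0.2847]
start_top 0.98 [269.3  89.4] [ 0.5187 -0.1667  0.067 ]
stop_top 0.72 [271.6 171.1] [ 0.556  -0.2335  0.067 ]
station 0.63 [267.2 117. ] [ 0.5336 -0.1952  0.    ]
```

View pics/j.png

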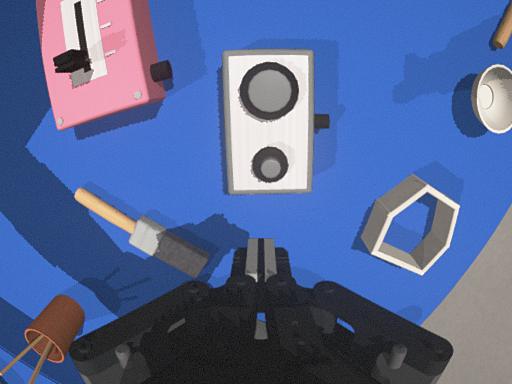

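The station is seen from above: start button at (269,90), stop at (271,165). They measure 76 mm apart against 73 expected, which agrees. I'll hover over start.

apply_moves:
  motion:
    - {"slide":[42,3,0],"spin":0}
    - {"slide":[42,4,0],"spin":0}
    - {"slide":[0,0,35],"spin":0}
    - {"slide":[0,0,35],"spin":0}
    - {"slide":[0,0,25],"spin":0}
    - {"slide":[0,0,0],"spin":0}

```text
clock: 9.35
tcp_pos: [0.5145, -0.1483, 0.2727]
orientation: [[-0.473, 0.88, 0.028], [0.88, 0.474, -0.031], [-0.04, 0.01, -0.999]]
force: [0.1, 0.6, -0.1]
gripper_width: -0.0002
```

```bash
cat > sta.py <<'E'
from h import *
np.set_printoptions(precision=4,suppress=True)
st=ctrl.get_state();R=np.array(st["orientation"]);p=np.array(st["tcp_pos"]);t=p+.173*R[:,2]
print(st["clock"],"tip",t,"to start in tool mm",1e3*R.T@(np.array([.518,-.1667,.067])-t),"F",st["force"])
E
python3 sta.py
```

```text
9.35 tip [ 0.5194 -0.1537  0.0999] to start in tool mm [-9.4938 -7.7062 33.2277] F [ 0.1029  0.6394 -0.1423]
```

apply_moves:
  motion:
    - {"slide":[-8,-8,0],"spin":0}
    - {"slide":[0,0,15],"spin":0}
    - {"slide":[0,0,10],"spin":0}
    - {"slide":[0,0,0],"spin":0}

```text
clock: 9.85
tcp_pos: [0.5126, -0.16, 0.2491]
orientation: [[-0.475, 0.88, 0.032], [0.879, 0.476, -0.032], [-0.043, 0.013, -0.999]]
force: [-0.9, -0.1, -0.3]
gripper_width: -0.0003
```

```bash
python3 sta.py; python3 look.py k.png start_top
```

```text
9.85 tip [ 0.5181 -0.1655  0.0763] to start in tool mm [-0.5989 -0.8235  9.3341] F [-0.9265 -0.1282 -0.3224]
9.85 [ 0.5126 -0.16    0.2491] [[-0.4747  0.8796  0.032 ]
 [ 0.8791  0.4756 -0.0318]
 [-0.0432  0.013  -0.999 ]] [-0.9265 -0.1282 -0.3224]
start_top 0.94 [263.6 248.2] [ 0.5204 -0.1673  0.067 ]
```

View pics/k.png

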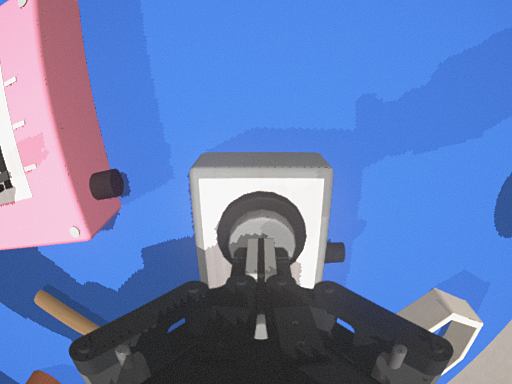

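The closed fingertips sit over the large button's disc, centred near (262,240). Now press in small steps (9 mm to contact, 6 mm travel).

apply_moves:
  motion:
    - {"slide":[0,0,5],"spin":0}
    - {"slide":[0,0,4],"spin":0}
    - {"slide":[0,0,4],"spin":0}
    - {"slide":[0,0,3],"spin":0}
    - {"slide":[0,0,3],"spin":0}

```text
clock: 10.58
tcp_pos: [0.5136, -0.1604, 0.2334]
orientation: [[-0.475, 0.879, 0.036], [0.879, 0.476, -0.032], [-0.046, 0.016, -0.999]]
force: [-17.1, 6.7, 55.2]
gripper_width: 0.0003
```

```bash
python3 sta.py
```

```text
10.575 tip [ 0.5198 -0.166   0.0606] to start in tool mm [-0.0226 -1.7647 -6.4365] F [-17.1458   6.6552  55.1927]
```

Bottomed out: the tip is 6.4 mm below the button's rest height, at a firm force. Release straight up, clear, and return for a last look.

apply_moves:
  motion:
    - {"slide":[0,0,-8],"spin":0}
    - {"slide":[0,0,-20],"spin":0}
    - {"slide":[0,0,-50],"spin":0}
    - {"slide":[0,0,-50],"spin":0}
    - {"slide":[0,0,-50],"spin":0}
    - {"slide":[0,0,0],"spin":0}

```text
clock: 11.32
tcp_pos: [0.5069, -0.1545, 0.4167]
orientation: [[-0.475, 0.879, 0.037], [0.879, 0.476, -0.033], [-0.047, 0.017, -0.999]]
force: [-0.1, 0.7, -0.2]
gripper_width: 0.0002
```

```bash
python3 sta.py; python3 - <<'E'
from h import *
np.set_printoptions(precision=3,suppress=True)
f=ctrl.grab_frame("scene");save(f,"z.png")
H=dict(lever_middle=.0885,cup=.06,start_top=.067,stop_top=.067)
for n in H:
    for r in ctrl.spot_point(n,"scene")[:2]: print(n,round(r["score"],2),np.round(r["xy"]),atz(f,r["xy"],H[n]))
E
```

```text
11.325 tip [ 0.5133 -0.1602  0.2439] to start in tool mm [  0.3712  -1.8457 177.0663] F [-0.0591  0.7196 -0.2074]
lever_middle 0.62 [340. 200.] [0.513 0.215 0.089]
lever_middle 0.56 [335. 133.] [0.285 0.172 0.089]
cup 0.75 [364. 217.] [0.526 0.274 0.06 ]
start_top 0.7 [182. 178.] [ 0.517 -0.173  0.067]
start_top 0.66 [398. 225.] [0.534 0.349 0.067]
stop_top 0.45 [150. 187.] [ 0.564 -0.237  0.067]
```

View pics/z.png

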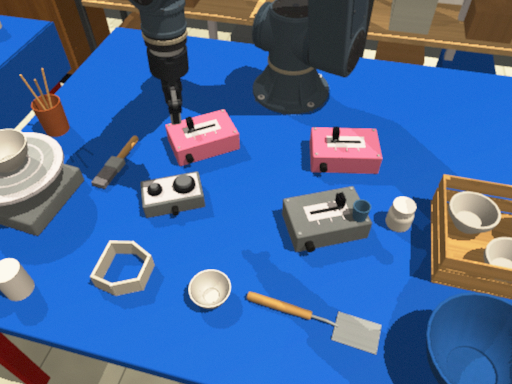

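The final picture shows the lever at the far end (340,200), both buttons up (184,182 and 153,188), every object where it was, and the arm clear. Handing in.

```bash
python3 -c "
from plant import ctrl
print(ctrl.close_job())"
```

```text
the job is handed in; nothing more can be done
None
```

I pushed the lever to its far stop, then pressed the large start button once and released it. The job was handed in at about 11 s of robot time, well inside the 45 s limit; it reports no verdict.

- **Lever:** I pushed it from behind with the closed fingertips, so it was never pinched. At the far stop it held against about 11.6 N. After I let go, it measured 58 mm from its start, against 60 mm expected, and stood level with the third mark.
- **Start button:** The tip went 6.4 mm below the button's rest height, so it was fully down, and then I lifted off. The force at the bottom was briefly about 55 N vertically (58 N in all), more than needed. The fingertips were pressing, and the wrist limit is 120 N.
- **Last picture:** The lever is at the far end, both buttons look up, and the arm touches nothing. I judged by eye that the pottery and tools are where they were. Only the cup was measured; the reading shifted by 6 to 9 mm against the first picture, within that camera's detection scatter.
- **Other disagreements:** When the lever reached its stop, the tip stood about 5 mm short of where I had worked out, probably finger size and calibration error. The first move call was refused for leaving out the spin value, and nothing moved.

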